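# Latch the grating plate into the vegetable slicer

### The job

The grating plate lies loose in the vegetable slicer's bed, a few millimetres short of its end stop. Swing the draw latch's wire loop over the keeper on the plate and hook it behind the keeper's lip, then press the latch lever down over centre until it lies flat on its stop, and press it there for a moment with about 10 newtons, so that the latch draws the plate home and holds it tight. Work gently, never force the loop or the lever, and leave the other kitchen things where they are.

Things in the scene. Friction and masses are not known exactly. Their poses are not given: they have to be found in the camera images.
- bed: White slicer bed with steel fittings, 265 x 136 mm, fixed, on screw feet, its height differing by up to 12 mm. Origin straight under the lever pivot, 15 to 27 mm above the worktop; x = draw axis, level, from the latch towards the plate; z up. Reaches from x = -85 to 180 mm. Floor under the plate (x = 26..160) at z = 30; steel latch base (x = -85..26) at z = 38; its face at x = 26 is the end stop.
- plate: Loose steel grating plate 120 (x) x 110 (y) x 8 mm, about 0.6 kg, held down between the bed's side rails (top at z = 44 mm, lips reaching in to y = +-50.5 mm); it slides along x only. Origin at the centre of its underside, axes as the bed's. Home against the end stop its origin is at x = 86 mm in the bed's frame; it starts 3 to 7 mm short of that.
- keeper (a point): Middle of the keeper's throat, 34 mm from the plate's centre towards the latch, 5.5 mm above the plate's top, axes as the plate's. Keeper: steel hook 24 mm wide (y), 15 mm high; a post 6 mm thick, its +x face 3 mm before this point (latch side); at its top a lip 4 mm thick reaching 4 mm past this point in +x. Throat 11 mm high, open in +x, away from the latch.
- lever (a joint): Angle of the latch lever: 0 = flat (closed, pointing away from the plate), 1.57 = handle upright, up to 2.5 as it tips on towards the plate. Stiff hinge (0.05 N m): stays where it is left. With the loop hooked, some 3 to 5 N square to the handle near its end closes it; past centre, at about 0.25, the loop's tension pulls it flat.
- lever_pivot (a point): Axis of the lever (along the bed's y), 50 mm straight above the bed's origin.
- handle (a point): Steel handle of the lever: a flat plate 30 mm wide (y) and 6 mm thick, from 12 to 68 mm from the pivot, the pivot axis in the plane of its underside (top face at z = 56 mm in the bed's frame when flat; this point: its middle, 40 mm from the pivot). Lying flat it rests on a hard stop, so the force rises steeply: press with 7 to 13 N there; over 18 N it bends.
- handle_end (a point): Middle of the handle's outer edge, 68 mm from the pivot, on the face that is on top when flat. That face looks towards the plate when the lever is upright; it is the face to push.
- loop_pivot (a point): Pin of the wire loop on the lever, 20 mm from the lever pivot on the handle's side: with the lever at angle q it lies at x = 20 mm * cos(3.316 - q), z = 50 mm + 20 mm * sin(3.316 - q) in the bed's frame.
- loop_swing (a joint): Angle of the loop on the lever, -0.5 to 3.0. The loop's elevation above level (seen from its pin towards the plate) is this value minus the lever's. Stiff hinge (0.025 N m): the loop stays where it is left, and when the lever is turned the loop turns with it, unless its crossbar is caught under the keeper's lip. The loop starts raised, 30 to 80 degrees above level.
- loop: Wire loop, origin at its pin, x along the legs. Two legs 5 mm thick at y = +-20 mm, free length 67 mm from pin to crossbar, springy: they stretch up to 9 mm at 5 N per mm. It bends if forced on to the plate or keeper with over 50 N. To pass the lip, let the lever tip towards the plate, to about 2.2 to 2.4; the lever follows when the loop is pulled.
- loop_bar (a point): Middle of the axis of the loop's crossbar, 6 mm thick, which goes behind the keeper's lip.
- loop_ball (a point): Centre of the black ball, 16 mm in diameter, on a 6 mm stem on the crossbar: the grip for moving the loop; it may turn in the fingers. 28 mm from the crossbar's axis, 70 degrees up from the legs' outward direction (9.6 mm beyond and 26.3 mm above the crossbar when the loop lies level).
- board: Fixed wooden board 290 x 360 x 15 mm under the slicer; origin at the centre of its underside.
- carrot: Loose carrot 150 mm long, 26 mm thick, lying beside the slicer on its board. Leave alone.
- ramekin: Small white ramekin, 68 mm across, 45 mm high, beside the slicer on its board. Leave alone.
- salad_bowl: White bowl, 220 mm across, 85 mm high. Leave alone.
- mug: Beige mug, 80 mm across, 75 mm high. Leave alone.
- spoon: Spoon with a wooden handle, lying on the worktop. Leave alone.

How it is judged:
On the way, in this order (a step that is already met when the one before it is completed fails the run):
1. the loop's crossbar is down behind the keeper's lip (at or under lip height, at most 12 mm out from the throat), the lever still standing (x of loop_bar in the frame of keeper between -0.004 and 0.012 m and z of loop_bar in the frame of keeper between -0.008 and 0.0055 m and value of joint lever above 0.6 rad), for 0.2 s.
2. the lever is pressed flat on its stop with the fingers, with 7 to 13 N, the crossbar in the throat (value of joint lever below 0.1 rad and x of loop_bar in the frame of keeper between -0.006 and 0.006 m and contact force between the fingers and lever_c0 between 7 and 13 N), for 0.2 s.
At the end, for the whole second after the job is handed in: The lever lies flat (within 0.1 rad), the crossbar sits in the keeper's throat under the lip (within 4 mm) and pulls on it with more than 8 N, and the plate is at rest, home against the end stop within 2 mm (value of joint lever below 0.1 rad and x of loop_bar in the frame of keeper between -0.004 and 0.004 m and z of loop_bar in the frame of keeper between -0.008 and 0.0055 m and contact force between loop and plate above 8 N and x of plate in the frame of bed below 0.088 m and linear speed of plate below 0.01 m/s); the robot touches nothing.
It fails at once if the lever's handle pushed with more than 18 N (contact force between the fingers and lever_c0 above 18 N).
It fails at once if the loop forced on to the plate or keeper with more than 50 N (contact force between loop and plate above 50 N).
It fails at once if the plate pressed with the fingers with more than 25 N (contact force between the fingers and plate above 25 N).
It fails at once if a bystander (carrot, ramekin, bowl, mug, spoon) shifted by more than 20 mm (distance of any of carrot, ramekin, salad_bowl, mug, spoon from where it was at the start of the episode above 0.02 m).
It also fails if it takes over 58 s, if anything falls off the work surface, if the arm or the gripper's body presses on something with over 40 N, if the wrist force passes 120 N, or if a joint passes its speed limit or range.

### The arm

A 6-joint arm with a two-finger parallel gripper is mounted at the origin on the work surface. World frame = base frame: x ahead of the robot, y to its left, z up, the work surface at z = 0. Lengths are in m, angles in rad, forces in N, time in s.
With the tool pointing down it reaches from about 0.425 to 0.95 m from the base axis. Payload 3.5 kg.
Tool frame: the origin (TCP) lies midway between the tips of the shut fingers; the grasp point (between the pads) lies ctrl.grasp_offset behind it (ctrl.grasp_offset is the distance from the TCP to the grasp point, in m); x points along the fingers, y is the direction in which the jaws open and shut, and the axes are right-handed (so a half turn about x gives the same grasp; the last joint's range is limited). The gripper opens to 85 mm and grips with 20 to 120 N. Pads are 22 mm wide; open, the fingers measure 114 mm over their backs; the gripper's body (76 mm by 85 mm) begins 54 mm behind the grasp point. The pads swing forward as they close: fully open they stand 13 mm farther back than shut.
Start: joints at [1.104, 0.286, 1.577, -0, 1.279, -0.15], TCP at [0.21, 0.641, 0.231] pointing down, gripper open.
Joint ranges: [-2.77, 2.77], [-0.9, 2.22], [0.21, 2.48], [-1.53, 4.67], [0.24, 2.81], [-2.84, 2.84]. Speed limits (rad/s): [2.79, 2.79, 3.14, 3.14, 3.14, 3.14].

### API

Orientations are given as a unit quaternion [x, y, z, w].
In Python, from plant import readout, read_camera, sign_off, ctrl gives the robot as it stands.
- The arm moves only by the tool drive_tool, never from a script. Its argument "steps" is a list of rows, each a list of 5 numbers: the shift along the tool's x, y, z in cm, then the turn about the tool's x in degrees, then the opening, from 0 (shut) to 1 (fully open). A call has 1 to 10 rows; each row shifts and turns the commanded pose from where the row before left it, along the tool's axes as they then stand; what a row does not reach is not made up. A row lasts 1/10 s, in which the tool goes at most 50 mm and 8.59 degrees, less where a joint would pass 70% of its speed; a pose out of reach is approached as far as the arm can. A call is refused whole if a number of a shift passes 5 or a number of a turn 8.59, either way. A call with a gripper value outside its range is refused whole. The fingers move at their own pace and stop on an object; "force" is the grip in N (left out, the last holds). Time passes only in rows, so rows that do not move let the fingers close. It gives the time, the measured TCP pose, the force and the opening at its end, in the units of the state.
- readout.get_state(): the state, without advancing time (a new reading comes with each control period).
- read_camera(name): name is "scene" or "top" or "wrist"; returns a dict with "frame" (384x512x3 uint8, red, green, blue), "vertical_fov" (degrees; the focal length in pixels is half the picture's height over the tangent of half this angle, whatever the lens; pixels are square), "cx", "cy" (the principal point, pixels), "eye" and "orientation" of the camera in the world. Camera axes: x right, y up, looking along -z (the intrinsics and any distortion apply to the point x, -y, -z); pixel columns grow to the right and rows downward; lengths in m; the calibration is good to about 2 mm. The wrist camera is an equidistant fisheye: a pixel r from the principal point sees the ray r / f radians off the axis. A picture is of the moment at which its call begins. There is no depth.
- sign_off(): hands the job in, once; it reports no verdict.
The state is a dict: "time": time; "qpos": joint angles; "dq": joint speeds; "joint_efforts": joint torques, N m; "eef_pos": TCP position; "tcp_rot": TCP orientation; "contact_force": force on the tool from outside, world axes, zero at the start; "wrist_torque": the same for the moment, N m; "opening": opening from 0.0 (shut) to 1.0 (fully open).
Only numpy, scipy, OpenCV 4.12 (cv2) and the standard library are available. Lean on these libraries where they do the work, as an engineer would, in place of code of your own. Each camera call takes 0.05 s, during which the arm holds its last target. There are 200 camera calls.

## Working session

There is one attempt and no reset: what is moved stays moved. The work goes in short steps, Python scripts to look and compute and a tool call to move; the robot and the scene stay as the last step left them, time stands still between calls to the robot, and variables do not carry over. Pictures are saved under pics/ and viewed, about 8 in all and at most 12, crops included, and the job is handed in when it is done.

Besides the shell and the picture viewer there is one more tool, called after "Call:" as name(argument=value, ...) on one line, values as JSON. drive_tool: Moves the arm, as the interface text tells. Its arguments: {"type":"object","properties":{"steps":{"type":"array","items":{"type":"array","items":{"type":"number"}}},"force":{"type":"number"}},"required":["steps"]}

```bash
mkdir -p pics; ls
cat > h.py <<'E'
import numpy as np, cv2
from plant import readout, read_camera, sign_off, ctrl
from scipy.spatial.transform import Rotation as R
def cam(n):
    c=read_camera(n); return c
def f(c): return c['frame'].shape[0]/2/np.tan(np.radians(c['vertical_fov']/2))
def ray(c,u,v):
    x,y=(u-c['cx'])/f(c),(v-c['cy'])/f(c)
    d=np.array([x,-y,-1.]); return np.array(c['eye']),R.from_quat(c['orientation']).apply(d/np.linalg.norm(d))
def plane(c,u,v,z):
    e,d=ray(c,u,v); return e+d*(z-e[2])/d[2]
def tri(rs):
    A=0;b=0
    for e,d in rs:
        P=np.eye(3)-np.outer(d,d);A=A+P;b=b+P@e
    p=np.linalg.solve(A,b); return p,[np.linalg.norm((np.eye(3)-np.outer(d,d))@(p-e)) for e,d in rs]
def proj(c,p):
    q=R.from_quat(c['orientation']).inv().apply(np.array(p)-c['eye'])
    return c['cx']+f(c)*q[0]/-q[2], c['cy']-f(c)*q[1]/-q[2]
E
python3 - <<'E'
from h import *
for n in('scene','top'):
    c=cam(n); im=cv2.cvtColor(c['frame'],cv2.COLOR_RGB2BGR)
    cv2.imwrite(f'pics/{n}0.png',cv2.resize(im,None,fx=1.56,fy=1.56,interpolation=cv2.INTER_CUBIC)); np.save(n+'0.npy',c,allow_pickle=True)
    print(n,c['eye'],c['orientation'],c['vertical_fov'],c['cx'],c['cy'],[k for k in c])
print(ctrl.grasp_offset,readout.get_state())
E
```

```text
pics
scene [1.49824139 0.00614625 1.21274274] [0.24643879 0.24894944 0.66542982 0.65916253] 50.852788458964056 255.7465037420565 187.95618765964826 ['frame', 'vertical_fov', 'cx', 'cy', 'eye', 'orientation']
top [ 0.36885949 -0.01666052  1.19443927] [ 0.05174655 -0.05348895 -0.69632299  0.71385959] 54.00356788429772 249.1899266107197 184.78306566931954 ['frame', 'vertical_fov', 'cx', 'cy', 'eye', 'orientation']
0.0187 {'time': 0.1, 'qpos': array([ 1.10400004e+00,  2.87090168e-01,  1.57805507e+00,  3.45401275e-05,
        1.27863093e+00, -1.50007464e-01]), 'dq': array([-0.00063282, -0.00226425, -0.00231318, -0.00094029, -0.00257672,
        0.00170458]), 'joint_efforts': array([ 1.89510007e-03, -4.07296371e+01, -2.93699706e+01, -1.06425293e-04,
        3.36146470e-03, -9.90801254e-07]), 'eef_pos': array([0.2099649 , 0.64087169, 0.23006354]), 'tcp_rot': array([ 0.11080542,  0.69849958, -0.11226945,  0.69800865]), 'contact_force': array([-0.49800791, -0.80997462, -0.60480284]), 'wrist_torque': array([0.02582925, 0.02826743, 0.03479495]), 'opening': 1.0023098883629007}
```

View pics/scene0.png

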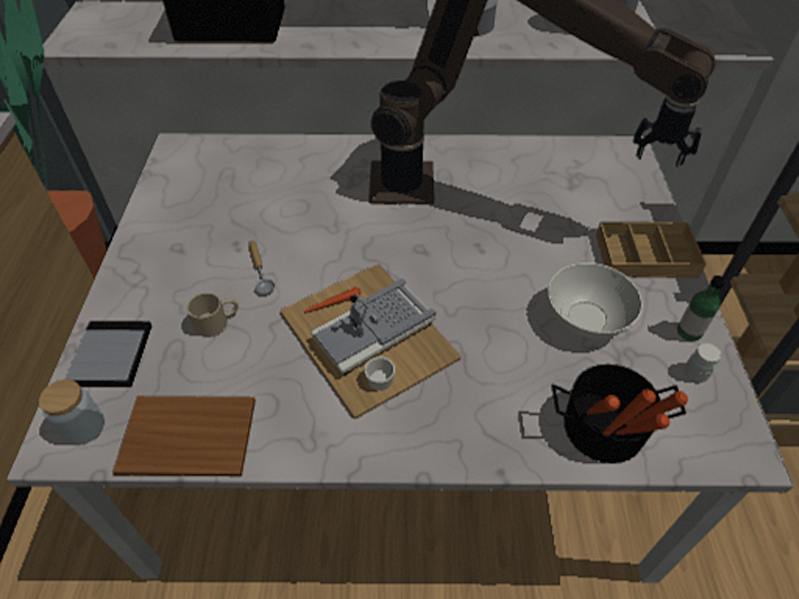

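View pics/top0.png

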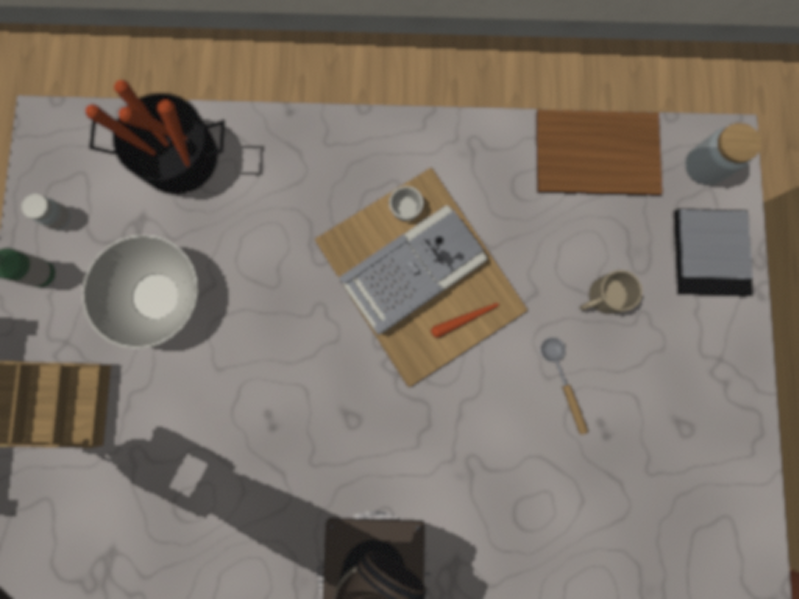

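The scene view shows the slicer at about (375,325), with the latch end at left and the plate at right. In the top view it is at about (415,270), with the latch at upper right and the carrot and ramekin on either side. Next I'll crop both closer.

Run:
```python
from h import *
out=[]
for n,(u0,v0,w,h) in dict(scene=(185,165,115,105),top=(205,115,125,105)).items():
    c=np.load(n+'0.npy',allow_pickle=True).item(); im=cv2.cvtColor(c['frame'],cv2.COLOR_RGB2BGR)[v0:v0+h,u0:u0+w]
    im=cv2.resize(im,None,fx=5.5,fy=5.5,interpolation=cv2.INTER_CUBIC)
    for k in range(0,w,10): cv2.putText(im,str(u0+k),(int(k*5.5),8),0,.3,(0,0,255)); cv2.line(im,(int(k*5.5),10),(int(k*5.5),14),(0,0,255))
    for k in range(0,h,10): cv2.putText(im,str(v0+k),(0,int(k*5.5)+3),0,.3,(0,0,255))
    cv2.imwrite(f'pics/{n}1.png',im)
```

```text
(no output)
```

View pics/scene1.png

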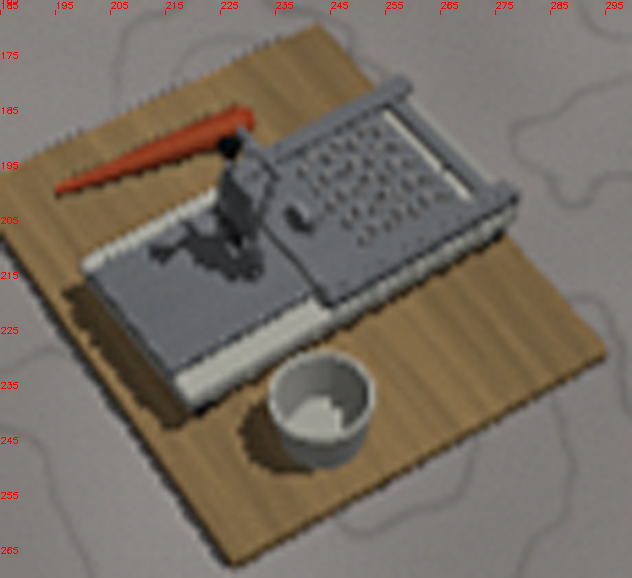

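View pics/top1.png

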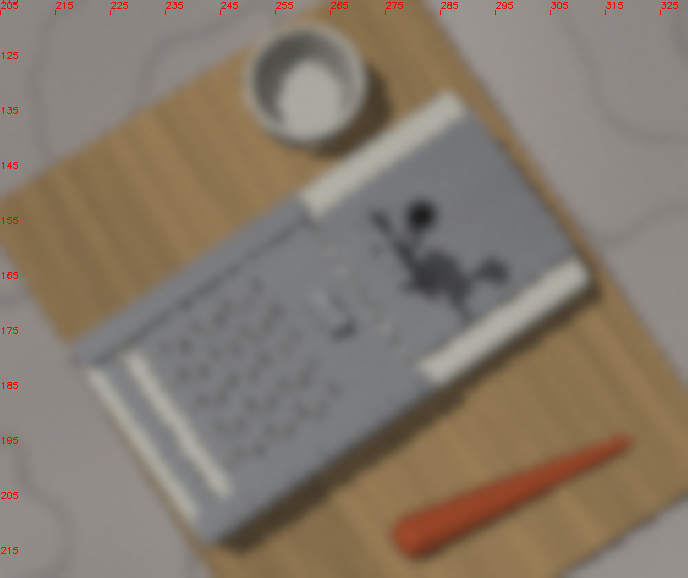

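```bash
cat > m.py <<'E'
from h import *
s=np.load('scene0.npy',allow_pickle=True).item();t=np.load('top0.npy',allow_pickle=True).item()
L={}
for n,a,b in [('ball',(226.8,191.7),(281.5,154.3)),('LB+x',(217.7,233.7),(287.4,131.7)),('LB-x',(200.5,213.2),(313.5,164)),('PE+x',(279.2,199.5),(218.6,179.5)),('PE-x',(258.6,179.5),(242.3,214.1))]:
    p,e=tri([ray(s,*a),ray(t,*b)]);L[n]=p;print(n,p.round(4),np.round(e,4))
print([np.linalg.norm(L[a]-L[b]).round(4) for a,b in[('LB+x','LB-x'),('PE+x','PE-x'),('LB+x','PE+x'),('LB-x','PE-x')]])
ax=(L['PE+x']+L['PE-x']-L['LB+x']-L['LB-x'])[:2];yaw=np.arctan2(ax[1],ax[0]);print('yaw',yaw,np.degrees(yaw))
lat=(L['PE+x']-L['PE-x']+L['LB+x']-L['LB-x'])[:2];print('lat-yaw',np.degrees(np.arctan2(lat[1],lat[0])))
E
python3 m.py
```

```text
ball [ 0.6103 -0.1028  0.1714] [0.0021 0.0021]
LB+x [ 0.7081 -0.132   0.0633] [0.0003 0.0003]
LB-x [ 0.6102 -0.2086  0.0512] [0.0062 0.0062]
PE+x [0.5528 0.0798 0.0613] [0.0036 0.0036]
PE-x [0.4496 0.0041 0.0567] [0.0028 0.0028]
[np.float64(0.1248), np.float64(0.1281), np.float64(0.2626), np.float64(0.2665)]
yaw 2.210611599189476 126.65871477622252
lat-yaw 37.125197440640974
```

```bash
cat >> h.py <<'E'
import json,os
def st():
    s=readout.get_state(); return s,np.array(s['eef_pos']),R.from_quat(s['tcp_rot'])
def go(target,yangle=None):
    "prints turn about tool x (deg) so tool y points along yangle mod pi, and shift (cm) in the tool axes after that turn"
    s,p,r=st(); M=r.as_matrix(); turn=0
    if yangle is not None:
        k=M[:,1]; d=(np.array([np.cos(yangle),np.sin(yangle),0])@M); a=np.arctan2(d[2],d[1]); turn=(a+np.pi/2)%np.pi-np.pi/2
    r2=r*R.from_rotvec([turn,0,0]); print('t',round(s['time'],2),'p',p.round(4),'turn',round(np.degrees(turn),2),'shift cm',(r2.inv().apply(np.array(target)-p)*100).round(2),'F',np.round(s['contact_force'],1),'q6',round(s['qpos'][5],2))
E
python3 - <<'E'
from h import *
s,p,r=st();print(r.as_matrix().round(3));a=np.radians(36.9)
go([.56,-.05,.31],a)
E
```

```text
[[-0.001  0.312  0.95 ]
 [-0.002  0.95  -0.312]
 [-1.    -0.002 -0.   ]]
t 0.1 p [0.21   0.6409 0.2301] turn 34.95 shift cm [ -7.9  -13.51  76.27] F [-0.5 -0.8 -0.6] q6 -0.15
```

Call:
drive_tool(steps=[[-1.6,0,0,7,1],[-1.6,0,0,7,1],[-1.6,0,0,7,1],[-1.6,0,0,7,1],[-1.6,0,0,7,1],[0,-0.85,4.8,0,1],[0,-0.85,4.8,0,1],[0,-0.85,4.8,0,1],[0,-0.85,4.8,0,1],[0,-0.85,4.8,0,1]])

```text
time: 1.1
eef_pos: [0.3204, 0.422, 0.3107]
tcp_rot: [0.316, 0.633, -0.316, 0.632]
contact_force: [0.8, -0.0, 0.3]
opening: 0.999
```

Call:
drive_tool(steps=[[0,-0.85,4.8,0,1],[0,-0.85,4.8,0,1],[0,-0.85,4.8,0,1],[0,-0.85,4.8,0,1],[0,-0.85,4.8,0,1],[0,-0.85,4.8,0,1],[0,-0.85,4.8,0,1],[0,-0.85,4.8,0,1],[0,0,0,0,1],[0,0,0,0,1]])

```text
time: 2.1
eef_pos: [0.496, 0.0749, 0.3106]
tcp_rot: [0.317, 0.633, -0.317, 0.631]
contact_force: [-0.2, -0.6, -0.0]
opening: 1.0
```

Run:
```python
from h import *
go([.56,-.05,.31],np.radians(36.9))
c=cam('wrist');np.save('wrist0.npy',c,allow_pickle=True);print(c['eye'],c['orientation'],c['vertical_fov'],c['cx'],c['cy'])
cv2.imwrite('pics/wrist0.png',cv2.resize(cv2.cvtColor(c['frame'],cv2.COLOR_RGB2BGR),None,fx=1.56,fy=1.56))
```

```text
t 2.1 p [0.496  0.0749 0.3106] turn -0.21 shift cm [ 0.05 -2.38 13.84] F [-0.2 -0.6 -0. ] q6 -0.69
[0.45226037 0.1344293  0.45246359] [-0.13956305 -0.04554415  0.31176507  0.93874939] 65.70646984690485 261.1821562184776 194.4051878221354
```

View pics/wrist0.png

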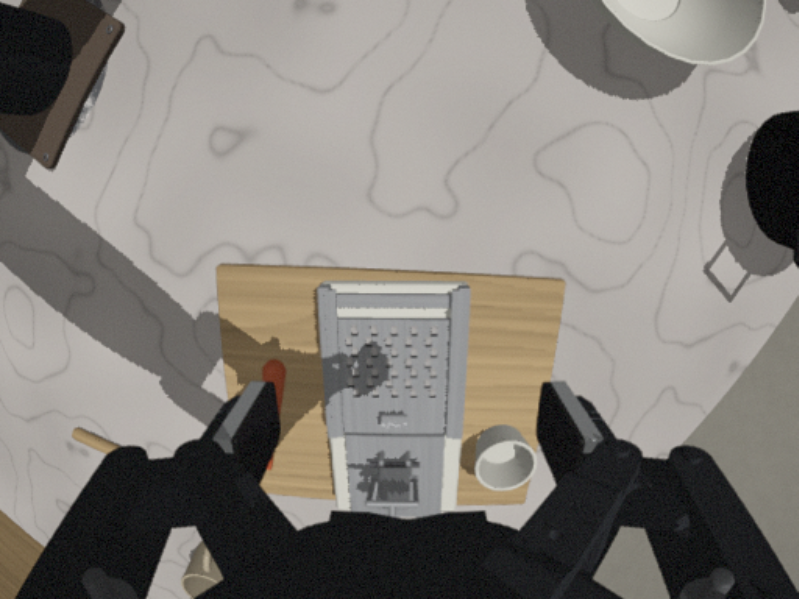

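The wrist view shows the bed straight along the image: rails' far end at (319..469,285), end stop line at row 434, keeper at (392,418), lever and loop at about (392,485). The carrot is at left and the ramekin at (505,458).

```bash
cat >> h.py <<'E'
def wray(c,u,v):
    a=np.array([u-c['cx'],v-c['cy']]);r=np.hypot(*a);th=r/f(c);n=a/max(r,1e-9)
    d=np.array([np.sin(th)*n[0],-np.sin(th)*n[1],-np.cos(th)]);return np.array(c['eye']),R.from_quat(c['orientation']).apply(d)
def wproj(c,p):
    q=R.from_quat(c['orientation']).inv().apply(np.array(p)-c['eye']);x,y=q[0],-q[1];h=np.hypot(x,y);th=np.arctan2(h,-q[2])
    return c['cx']+f(c)*th*x/h, c['cy']+f(c)*th*y/h
def wplane(c,u,v,z):
    e,d=wray(c,u,v); return e+d*(z-e[2])/d[2]
E
python3 - <<'E'
from h import *
c=np.load('wrist0.npy',allow_pickle=True).item();k=1.56
for hz in (.015,.021,.027):
    P={n:wplane(c,u/k,v/k,hz+z)[:2] for n,u,v,z in[('a',319,285,.044),('b',469,285,.044),('pa',338,318,.038),('pb',447,318,.038),('ea',343,434,.038),('eb',445,434,.038),('k',392,412,.053)]}
    D=lambda a,b:np.linalg.norm(P[a]-P[b])*1000
    ax=(P['pa']+P['pb']-P['ea']-P['eb'])
    print(hz,'rail w',D('a','b').round(1),'plate w',D('pa','pb').round(1),'stop w',D('ea','eb').round(1),'len',(np.linalg.norm(ax)*500).round(1),'yaw',np.degrees(np.arctan2(ax[1],ax[0])).round(2),'lat',np.degrees(np.arctan2(*(P['b']-P['a'])[::-1])).round(2))
    u=ax/np.linalg.norm(ax);
    print({n:(P[n]).round(4) for n in P}); e=(P['ea']+P['eb'])/2-u*.026;r=(P['a']+P['b'])/2-u*.18;print('origin from stop',e,'from rail end',r,'keeper x',(P['k']-e)@u)
# project latch for candidate poses
u=np.array([np.cos(2.2106),np.sin(2.2106),0]);o=np.array([.6086,-.1023,.02])
for dx,dz in((-.06,0),(-.1,0),(-.1,-.05),(-.06,-.05)):
    c2=dict(c);c2['eye']=c['eye']+u*dx+[0,0,dz]
    print(dx,dz,[np.round(wproj(c2,o+u*x+[0,0,z])).astype(int) for x,z in((0,.05),(-.068,.056),(0,.15),(.057,.045))])
E
```

```text
0.015 rail w 132.7 plate w 99.7 stop w 104.0 len 125.1 yaw 126.71 lat 36.71
{'a': array([0.4502, 0.005 ]), 'b': array([0.5566, 0.0843]), 'pa': array([ 0.4817, -0.0125]), 'pb': array([0.5616, 0.0472]), 'ea': array([ 0.555 , -0.1143]), 'eb': array([ 0.6379, -0.0515]), 'k': array([ 0.5745, -0.0549])}
origin from stop [ 0.61198519 -0.10377672] from rail end [ 0.61099776 -0.09964957] keeper x 0.061581916245597626
0.021 rail w 130.7 plate w 98.2 stop w 102.4 len 123.2 yaw 126.71 lat 36.71
{'a': array([0.4502, 0.0069]), 'b': array([0.555 , 0.0851]), 'pa': array([ 0.4813, -0.0103]), 'pb': array([0.5599, 0.0485]), 'ea': array([ 0.5535, -0.1106]), 'eb': array([ 0.6351, -0.0487]), 'k': array([ 0.5726, -0.052 ])}
origin from stop [ 0.60981955 -0.1005119 ] from rail end [ 0.61021798 -0.09828049] keeper x 0.06117924170672852
0.027 rail w 128.7 plate w 96.7 stop w 100.9 len 121.4 yaw 126.71 lat 36.71
{'a': array([0.4502, 0.0089]), 'b': array([0.5534, 0.0858]), 'pa': array([ 0.4809, -0.0081]), 'pb': array([0.5583, 0.0498]), 'ea': array([ 0.5519, -0.1069]), 'eb': array([ 0.6323, -0.0459]), 'k': array([ 0.5707, -0.049 ])}
origin from stop [ 0.60765391 -0.09724707] from rail end [ 0.6094382 -0.0969114] keeper x 0.06077656716785939
-0.06 0 [array([251, 264]), array([251, 303]), array([248, 306]), array([250, 227])]
-0.1 0 [array([250, 240]), array([251, 282]), array([247, 278]), array([250, 200])]
-0.1 -0.05 [array([249, 257]), array([250, 302]), array([245, 305]), array([248, 213])]
-0.06 -0.05 [array([249, 283]), array([250, 323]), array([246, 334]), array([249, 243])]
```

Call:
drive_tool(steps=[[0,-0.45,2.5,-0.4,1],[0,-0.45,2.5,0,1],[0,-0.45,2.5,0,1],[0,0,2.5,0,1],[0,0,0,0,1],[0,0,0,0,1]])

```text
time: 2.75
eef_pos: [0.5452, -0.0105, 0.311]
tcp_rot: [0.314, 0.634, -0.314, 0.633]
contact_force: [-0.3, 0.2, -0.5]
opening: 0.998
```

Run:
```python
from h import *
go([.61,-.10,.2],np.radians(36.7))
c=cam('wrist');np.save('wrist1.npy',c,allow_pickle=True);print(c['eye'],c['orientation'])
u0,v0,w,h=180,130,140,190;k=4;k=3.15
im=cv2.cvtColor(c['frame'],cv2.COLOR_RGB2BGR)[v0:v0+h,u0:u0+w];im=cv2.resize(im,None,fx=k,fy=k,interpolation=cv2.INTER_CUBIC)
for j in range(0,w,20): cv2.putText(im,str(u0+j),(int(j*k),8),0,.3,(0,0,255))
for j in range(0,h,10): cv2.putText(im,str(v0+j),(0,int(j*k)+3),0,.3,(0,0,255))
cv2.imwrite('pics/wrist1.png',im)
```

```text
t 2.75 p [ 0.5452 -0.0105  0.311 ] turn 0.63 shift cm [11.09 -0.15 11.06] F [-0.3  0.2 -0.5] q6 -0.86
[0.50073913 0.04842889 0.45288183] [-0.13929276 -0.046714    0.31697351  0.93698619]
```

View pics/wrist1.png

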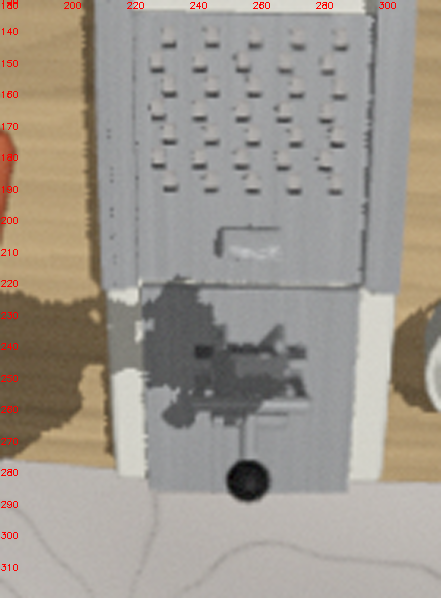

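Wrist close view (crop pixels): ball at (247,480), crossbar at row 403, steel base end at row 491 (x 147..348), stop line at row 287, keeper at (222..282, 228..260).

```bash
cat > fit.py <<'E'
from h import *
from scipy.optimize import least_squares
ld=lambda n:np.load(n+'.npy',allow_pickle=True).item()
s,t,w0,w1=ld('scene0'),ld('top0'),ld('wrist0'),ld('wrist1')
c1=lambda x,y:(180+x/3.15,130+y/3.15)
c0=lambda x,y:(x/1.56,y/1.56)
def unpack(p):
    o=np.array([p[0],p[1],p[2]]);return o,p[3]
def B(p,x,y,z):
    o,a=unpack(p);return o+[np.cos(a)*x-np.sin(a)*y,np.sin(a)*x+np.cos(a)*y,z]
def pin(q):return np.array([.02*np.cos(3.316-q),.05+.02*np.sin(3.316-q)])
def bar(q,e):return pin(q)+.067*np.array([np.cos(e),np.sin(e)])
def ball(q,e):
    return pin(q)+.067*np.array([np.cos(e),np.sin(e)])+.028*np.array([np.cos(e+np.radians(70)),np.sin(e+np.radians(70))])
def res(p):
    r=[]
    def add(pr,c,P,uv,wt=(1,1)): d=np.array(pr(c,P))-uv; r.extend(d*wt)
    add(wproj,w1,B(p,-.085,0,.038),c1(247.5,491)); add(wproj,w1,B(p,.026,0,.038),c1(248,287))
    add(wproj,w0,B(p,.18,0,.044),c0(394,285)); 
    add(proj,s,B(p,-.085,-.068,.030),(217.7,233.7),(.5,.5)); add(proj,s,B(p,-.085,.068,.030),(200.5,213.2),(.5,.5))
    add(proj,s,B(p,.18,-.068,.044),(279.2,199.5),(.5,.5)); add(proj,s,B(p,.18,.068,.044),(258.6,179.5),(.5,.5))
    add(proj,t,B(p,-.085,-.068,.030),(287.4,131.7),(.5,.5)); add(proj,t,B(p,-.085,.068,.030),(313.5,164),(.5,.5))
    add(proj,t,B(p,.18,-.068,.044),(218.6,179.5),(.5,.5)); add(proj,t,B(p,.18,.068,.044),(242.3,214.1),(.5,.5))
    bl=ball(p[4],p[5]);P=B(p,bl[0],0,bl[1])
    add(proj,s,P,(226.8,191.7));add(proj,t,P,(281.5,154.3));add(wproj,w1,P,c1(247,480))
    b=bar(p[4],p[5]);add(wproj,w1,B(p,b[0],0,b[1]),c1(249,403))
    return r
if __name__=='__main__':
    for q0 in (1.2,2.0):
        f_=least_squares(res,[.609,-.1,.02,2.2115,q0,1.2],loss='soft_l1');p=f_.x
        C=np.sqrt(np.diag(np.linalg.inv(f_.jac.T@f_.jac)))
        print(p.round(4),'sd',C.round(4),'yaw',np.degrees(p[3]),'cost',f_.cost);print(np.round(np.reshape(res(p),(-1,2)),1).tolist())
    bl=ball(p[4],p[5]);print('ball',B(p,bl[0],0,bl[1]),bl);np.save('p.npy',p)
    for y in(228,260):
        P=wplane(w1,*c1(251,y),p[2]+.053);d=P-p[:3];print('lip',d[0]*np.cos(p[3])+d[1]*np.sin(p[3]))
    P=wplane(w1,*c1(248,13),p[2]+.038);d=P-p[:3];print('plate far',d[0]*np.cos(p[3])+d[1]*np.sin(p[3]))
E
python3 fit.py
```

```text
[ 0.6101 -0.1004  0.022   2.205   1.6517  1.2539] sd [1.1000e-03 1.4000e-03 2.9000e-03 7.4000e-03 1.3631e+00 3.3210e-01] yaw 126.3374770499741 cost 6.220963846296625
[[-0.3, -0.3], [0.6, -0.2], [-0.4, 1.3], [0.6, 1.8], [-0.9, -0.7], [0.3, 0.2], [-0.3, -0.9], [-0.7, -0.6], [-0.9, 0.7], [-1.5, -1.0], [-0.5, 0.0], [-0.7, 0.0], [-0.7, -0.7], [-0.1, -0.1], [-0.4, -0.0]]
[ 0.6101 -0.1004  0.022   2.205   1.6518  1.2539] sd [1.1000e-03 1.4000e-03 2.9000e-03 7.4000e-03 1.3632e+00 3.3220e-01] yaw 126.33747708680029 cost 6.220963849060122
[[-0.3, -0.3], [0.6, -0.2], [-0.4, 1.3], [0.6, 1.8], [-0.9, -0.7], [0.3, 0.2], [-0.3, -0.9], [-0.7, -0.6], [-0.9, 0.7], [-1.5, -1.0], [-0.5, 0.0], [-0.7, 0.0], [-0.7, -0.7], [-0.1, -0.1], [-0.4, -0.0]]
ball [ 0.61192097 -0.10282487  0.1728926 ] [-0.0030046   0.15087547]
lip 0.058749761554473895
lip 0.044235434969375466
plate far 0.14834994430574477
```

Run:
```python
from h import *
go([.6119,-.1028,.156],np.radians(36.5))
```

```text
t 2.8 p [ 0.5451 -0.0104  0.3111] turn 0.86 shift cm [15.5  -0.12 11.42] F [-0.8  0.3 -0.9] q6 -0.86
```

Call:
drive_tool(steps=[[0,-0.1,2.3,0.4,1],[1,0,2.3,0.4,1],[1,0,2.3,0,1],[2,0,2.3,0,1],[2,0,2.2,0,1],[2,0,0,0,1],[2,0,0,0,1],[0,0,0,0,1],[0,0,0,0,1]])

```text
time: 3.7
eef_pos: [0.6127, -0.1027, 0.2116]
tcp_rot: [0.318, 0.632, -0.318, 0.631]
contact_force: [-0.4, -0.8, 1.1]
opening: 1.0
```

Run:
```python
from h import *
go([.6119,-.1028,.156],np.radians(36.5))
c=cam('wrist');np.save('wrist2.npy',c,allow_pickle=True)
print(wproj(c,[.6119,-.1028,.1729]))
im=cv2.cvtColor(c['frame'],cv2.COLOR_RGB2BGR);cv2.imwrite('pics/wrist2.png',cv2.resize(im[150:384,130:390],None,fx=2.5,fy=2.5))
```

```text
t 3.7 p [ 0.6127 -0.1027  0.2116] turn 0.04 shift cm [ 5.56 -0.07 -0.04] F [-0.4 -0.8  1.1] q6 -0.97
(np.float64(259.59446865414964), np.float64(221.52978752987292))
```

View pics/wrist2.png

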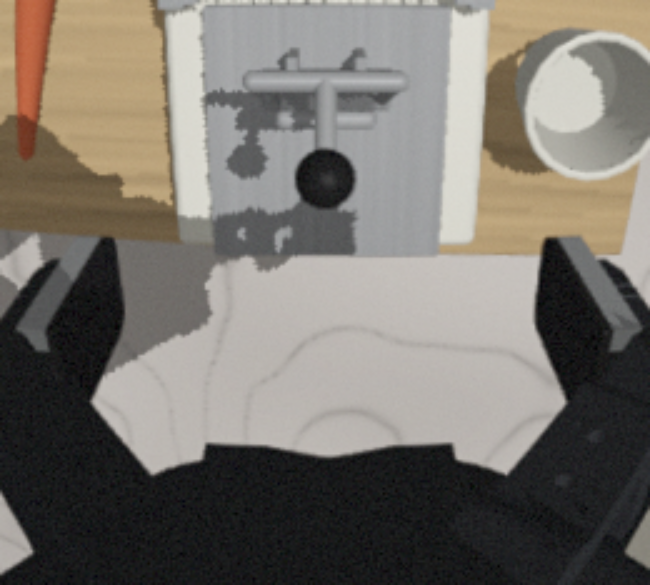

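Ball at crop (325,178), matching the predicted pixel to 0.5 px; crossbar at row 82, handle end at about row 118. The fingers straddle the ball symmetrically. I'll refit lever and loop angles with this view.

```bash
cat > fit2.py <<'E'
from fit import *
import fit
w2=ld('wrist2');c2=lambda x,y:(130+x/2.5,150+y/2.5)
def hend(q,L=.068): return np.array([-L*np.cos(q)+.006*np.sin(q),.05+L*np.sin(q)+.006*np.cos(q)])
def res2(p):
    r=list(res(p))
    bl=ball(p[4],p[5]);b=bar(p[4],p[5]);h=hend(p[4])
    for P,uv,k in((bl,c2(325,178),2),(b,c2(326,82),2),(h,c2(327,114),1)):
        r.extend(k*(np.array(wproj(w2,B(p,P[0],0,P[1])))-uv))
    return r
if __name__=='__main__':
    g=least_squares(res2,np.load('p.npy'),loss='soft_l1');p=g.x;np.save('p2.npy',p)
    print(p.round(4),np.degrees(p[3:]),np.sqrt(np.diag(np.linalg.inv(g.jac.T@g.jac))).round(4));print(np.reshape(res2(p),(-1,2))[-7:].round(1).tolist())
    bl=ball(p[4],p[5]);W=B(p,bl[0],0,bl[1]);print('ball',W,bl);go(W-[0,0,.017],p[3]-np.pi/2)
E
python3 fit2.py
```

```text
[ 0.6105 -0.1004  0.0217  2.2054  1.553   1.2279] [126.35902972  88.98286462  70.35569128] [0.0008 0.001  0.002  0.0065 0.0192 0.0112]
[[-0.6, 0.2], [-0.8, -0.8], [0.1, -0.3], [-0.1, -0.1], [0.2, 0.3], [-0.3, -0.3], [-0.5, 0.0]]
ball [ 0.61223095 -0.10272043  0.17227907] [-0.00285609  0.15059688]
t 3.75 p [ 0.6133 -0.1031  0.2127] turn 0.17 shift cm [ 5.74 -0.07 -0.1 ] F [-0.4  1.   0.2] q6 -0.97
```

Call:
drive_tool(steps=[[2,-0.1,-0.1,0.2,1],[2,0,0,0,1],[1.7,0,0,0,1],[0,0,0,0,0.6],[0,0,0,0,0.3],[0,0,0,0,0.1],[0,0,0,0,0.1],[0,0,0,0,0.1],[0,0,0,0,0.1],[0,0,0,0,0.1]], force=25)

```text
time: 4.75
eef_pos: [0.6123, -0.104, 0.1555]
tcp_rot: [0.32, 0.63, -0.32, 0.631]
contact_force: [0.1, 0.4, 3.5]
opening: 0.161
```

```bash
cat > path.py <<'E'
from fit2 import *
p=np.load('p2.npy')
def show(wps,n=3):
    pb=None;qs=[]
    for (q0,e0),(q1,e1) in zip(wps,wps[1:]):
        for k in range(n): qs.append((q0+(q1-q0)*k/n,e0+(e1-e0)*k/n))
    qs.append(wps[-1])
    for q,e in qs:
        er=np.radians(e);b=ball(q,er)*100;br=bar(q,er)*1000
        print(round(q,2),round(e),'ball',b.round(2),'bar',br.round(1),'' if pb is None else ('row x(down)',round(pb[1]-b[1],2),'z',round(pb[0]-b[0],2)),'hend',(hend(q)*1000).round(0));pb=b
if __name__=='__main__':
    s,pp,r=st();print(s['time'],pp,s['opening'],s['contact_force'])
    show([(1.553,70.4),(1.9,50),(2.25,28),(2.33,5),(2.33,-10),(2.3,-20)])
E
python3 path.py
```

```text
4.75 [ 0.61229405 -0.10404374  0.15552371] 0.16136234134844676 [0.11606295 0.37726732 3.50631848]
1.55 70 ball [-0.29 15.06] bar [ 18.7 132.7]  hend [  5. 118.]
1.67 64 ball [ 0.9  15.02] bar [ 28.3 130. ] ('row x(down)', np.float64(0.04), 'z', np.float64(-1.19)) hend [ 13. 117.]
1.78 57 ball [ 2.07 14.85] bar [ 37.5 126. ] ('row x(down)', np.float64(0.18), 'z', np.float64(-1.17)) hend [ 20. 115.]
1.9 50 ball [ 3.22 14.53] bar [ 46.2 121.1] ('row x(down)', np.float64(0.31), 'z', np.float64(-1.15)) hend [ 28. 112.]
2.02 43 ball [ 4.38 14.05] bar [ 54.6 114.7] ('row x(down)', np.float64(0.48), 'z', np.float64(-1.17)) hend [ 35. 109.]
2.13 35 ball [ 5.48 13.43] bar [ 62.2 107.3] ('row x(down)', np.float64(0.62), 'z', np.float64(-1.1)) hend [ 41. 104.]
2.25 28 ball [ 6.49 12.67] bar [68.8 99. ] ('row x(down)', np.float64(0.76), 'z', np.float64(-1.01)) hend [47. 99.]
2.28 20 ball [ 7.28 11.85] bar [73.  90.5] ('row x(down)', np.float64(0.82), 'z', np.float64(-0.79)) hend [49. 98.]
2.3 13 ball [ 7.95 10.94] bar [76.  81.7] ('row x(down)', np.float64(0.91), 'z', np.float64(-0.67)) hend [50. 97.]
2.33 5 ball [8.5  9.96] bar [77.8 72.5] ('row x(down)', np.float64(0.99), 'z', np.float64(-0.55)) hend [51. 95.]
2.33 0 ball [8.76 9.3 ] bar [78.  66.7] ('row x(down)', np.float64(0.66), 'z', np.float64(-0.26)) hend [51. 95.]
2.33 -5 ball [8.96 8.62] bar [77.8 60.8] ('row x(down)', np.float64(0.68), 'z', np.float64(-0.2)) hend [51. 95.]
2.33 -10 ball [9.1  7.93] bar [77. 55.] ('row x(down)', np.float64(0.69), 'z', np.float64(-0.14)) hend [51. 95.]
2.32 -13 ball [9.15 7.47] bar [76.1 51.3] ('row x(down)', np.float64(0.46), 'z', np.float64(-0.04)) hend [51. 96.]
2.31 -17 ball [9.16 7.01] bar [74.9 47.7] ('row x(down)', np.float64(0.46), 'z', np.float64(-0.02)) hend [50. 96.]
2.3 -20 ball [9.15 6.55] bar [73.5 44.1] ('row x(down)', np.float64(0.46), 'z', np.float64(0.01)) hend [50. 97.]
```

Call:
drive_tool(steps=[[0,0,-0.6,0,0.1],[0.05,0,-0.6,0,0.1],[0.1,0,-0.6,0,0.1],[0.1,0,-0.6,0,0.1],[0.15,0,-0.55,0,0.1],[0.15,0,-0.6,0,0.1],[0.2,0,-0.6,0,0.1],[0.25,0,-0.55,0,0.1],[0.3,0,-0.55,0,0.1],[0.3,0,-0.55,0,0.1]])

```text
time: 5.75
eef_pos: [0.577, -0.0568, 0.1381]
tcp_rot: [0.32, 0.631, -0.32, 0.631]
contact_force: [2.4, -1.3, -1.2]
opening: 0.161
```

Call:
drive_tool(steps=[[0.35,0,-0.5,0,0.1],[0.4,0,-0.5,0,0.1],[0.4,0,-0.4,0,0.1],[0.4,0,-0.4,0,0.1],[0.45,0,-0.35,0,0.1],[0.45,0,-0.35,0,0.1],[0.5,0,-0.3,0,0.1],[0.5,0,-0.25,0,0.1],[0,0,0,0,0.1]])

```text
time: 6.65
eef_pos: [0.5585, -0.0319, 0.1027]
tcp_rot: [0.32, 0.631, -0.32, 0.63]
contact_force: [-0.1, 1.3, 0.5]
opening: 0.162
```

Run:
```python
from fit2 import *
p=np.load('p2.npy');s,pp,r=st();d=pp-p[:3];a=p[3];print('tcp in bed',d[0]*np.cos(a)+d[1]*np.sin(a),-d[0]*np.sin(a)+d[1]*np.cos(a),d[2],s['contact_force'],s['opening'],s['time'])
c=cam('wrist');np.save('wrist3.npy',c,allow_pickle=True);im=cv2.cvtColor(c['frame'],cv2.COLOR_RGB2BGR)
w=cv2.resize(im[150:350,160:360],None,fx=2,fy=2)
sc=cam('scene');k=cv2.cvtColor(sc['frame'],cv2.COLOR_RGB2BGR)[165:265,200:290];k=cv2.resize(k,(360,400),interpolation=cv2.INTER_CUBIC)
cv2.imwrite('pics/w3.png',np.hstack([w,k]))
```

```text
tcp in bed 0.08601108233087051 0.0012558139031779575 0.08103744076783849 [-0.13412854  1.33589964  0.50597189] 0.16239528663987782 6.65
```

View pics/w3.png

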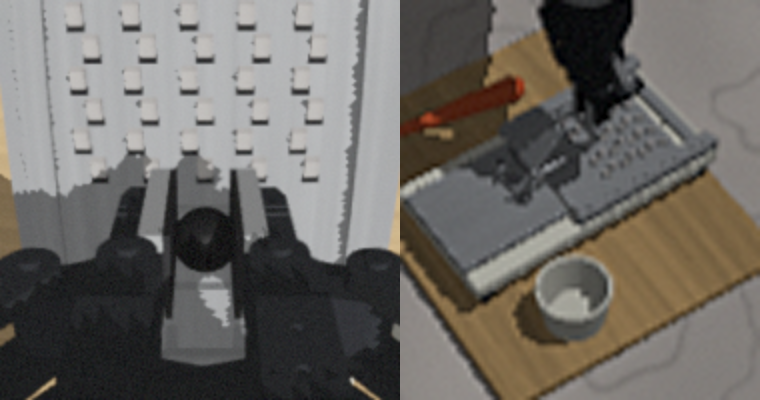

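The wrist view shows the ball held at crop (203,238) with the lever tipped towards the plate at (203,340), and the forces are small. I'll carry on down behind the lip.

Call:
drive_tool(steps=[[0.35,0,-0.15,0,0.1],[0.35,0,-0.1,0,0.1],[0.35,0,-0.1,0,0.1],[0.35,0,-0.1,0,0.1],[0.35,0,-0.1,0,0.1],[0.35,0,-0.05,0,0.1],[0.4,0,-0.05,0,0.1],[0.4,0,0,0,0.1],[0.3,0,0,0,0.1],[0,0,0,0,0.1]])

```text
time: 7.75
eef_pos: [0.5552, -0.0272, 0.0712]
tcp_rot: [0.32, 0.631, -0.32, 0.631]
contact_force: [1.0, 1.7, 0.3]
opening: 0.165
```

```bash
cat >> path.py <<'E'
def inv(bx,bz):
    "bed-frame ball (m) -> q,e"
    from scipy.optimize import fsolve
    return fsolve(lambda v:ball(v[0],v[1])-[bx,bz],[2.2,-.2])
E
cat > now.py <<'E'
from path import *
s,pp,r=st();d=pp-p[:3];a=p[3];x=d[0]*np.cos(a)+d[1]*np.sin(a);y=-d[0]*np.sin(a)+d[1]*np.cos(a)
F=np.array(s['contact_force']);print('t',s['time'],'tcp bed mm',np.round([x*1e3,y*1e3,d[2]*1e3],1),'F bed x,y,z',(F[0]*np.cos(a)+F[1]*np.sin(a)).round(1),(-F[0]*np.sin(a)+F[1]*np.cos(a)).round(1),F[2].round(1),'open',round(s['opening'],3))
q,e=inv(x,d[2]+.0168);print('q',q,'e',np.degrees(e),'bar',bar(q,e)*1000)
E
python3 now.py
python3 - <<'E'
from path import *
from scipy.optimize import brentq
for q in (2.3,2.2,2.1,2.0,1.9,1.8,1.7,1.6,1.5):
    e=brentq(lambda e:bar(q,e)[1]-.0435,-1.2,0.5);print(q,np.degrees(e).round(1),(bar(q,e)*1000).round(1),(ball(q,e)*1000).round(1))
E
```

```text
t 7.75 tcp bed mm [91.8  1.2 49.5] F bed x,y,z 0.8 -1.8 0.3 open 0.165
q 2.3152617405206652 e -19.33479887215063 bar [74.01482124 44.65452667]
2.3 -20.5 [73.3 43.5] [91.5 64.8]
2.2 -21.4 [71.2 43.5] [89.7 64.5]
2.1 -22.1 [69.  43.5] [87.8 64.3]
2.0 -22.7 [66.9 43.5] [85.8 64.1]
1.9 -23.1 [64.7 43.5] [83.8 64. ]
1.8 -23.3 [62.6 43.5] [81.8 63.9]
1.7 -23.3 [60.6 43.5] [79.8 63.9]
1.6 -23.1 [58.7 43.5] [77.9 63.9]
1.5 -22.7 [56.9 43.5] [75.9 64.1]
```

Call:
drive_tool(steps=[[0.1,0,0,0,0.1],[0.1,0,0,0,0.1],[0,0,0,0,0.1]])

```text
time: 8.05
eef_pos: [0.5554, -0.0272, 0.0698]
tcp_rot: [0.32, 0.631, -0.32, 0.631]
contact_force: [1.2, 1.4, 1.6]
opening: 0.16
```

Call:
drive_tool(steps=[[0.1,0,0,0,0.1],[0,0,0,0,0.1]])

```text
time: 8.25
eef_pos: [0.5554, -0.0272, 0.0688]
tcp_rot: [0.32, 0.631, -0.32, 0.631]
contact_force: [0.5, 0.2, 0.7]
opening: 0.164
```

Call:
drive_tool(steps=[[0.1,0,0,0,0.1],[0,0,0,0,0.1]])

```text
time: 8.45
eef_pos: [0.5555, -0.0273, 0.0678]
tcp_rot: [0.32, 0.631, -0.32, 0.631]
contact_force: [0.2, 0.4, 1.6]
opening: 0.161
```

Call:
drive_tool(steps=[[0.1,0,0,0,0.1],[0,0,0,0,0.1]])

```text
time: 8.65
eef_pos: [0.5555, -0.0273, 0.0668]
tcp_rot: [0.32, 0.631, -0.32, 0.631]
contact_force: [1.1, 0.2, 1.5]
opening: 0.164
```

```bash
python3 now.py
```

```text
t 8.65 tcp bed mm [91.5  1.  45.1] F bed x,y,z -0.5 -1.0 1.5 open 0.164
q 2.3096941206046404 e -22.510213773355794 bar [72.59506473 41.24640218]
```

Call:
drive_tool(steps=[[0.1,0,0,0,0.1],[0,0,0,0,0.1]])

```text
time: 8.85
eef_pos: [0.5555, -0.0273, 0.0661]
tcp_rot: [0.32, 0.631, -0.32, 0.631]
contact_force: [-0.3, 0.9, 3.0]
opening: 0.161
```

Call:
drive_tool(steps=[[0.1,0,0,0,0.1],[0,0,0,0,0.1]])

```text
time: 9.05
eef_pos: [0.5557, -0.0273, 0.066]
tcp_rot: [0.32, 0.631, -0.32, 0.631]
contact_force: [-2.3, 1.3, 8.1]
opening: 0.165
```

Call:
drive_tool(steps=[[0.1,0,0,0,0.1],[0,0,0,0,0.1]])

```text
time: 9.25
eef_pos: [0.5557, -0.0273, 0.0657]
tcp_rot: [0.319, 0.631, -0.32, 0.631]
contact_force: [-4.9, 1.8, 10.3]
opening: 0.16
```

Call:
drive_tool(steps=[[0.1,0,0,0,0.1],[0,0,0,0,0.1]])

```text
time: 9.45
eef_pos: [0.556, -0.0274, 0.0651]
tcp_rot: [0.319, 0.631, -0.32, 0.631]
contact_force: [-3.4, 1.6, 11.3]
opening: 0.163
```

```bash
python3 now.py
python3 - <<'E'
from h import *
c=cam('wrist');np.save('wrist4.npy',c,allow_pickle=True);im=cv2.cvtColor(c['frame'],cv2.COLOR_RGB2BGR)
w=cv2.resize(im[170:340,180:340],None,fx=2.5,fy=2.5)
sc=cam('scene');k=cv2.cvtColor(sc['frame'],cv2.COLOR_RGB2BGR)[170:230,210:265];k=cv2.resize(k,(390,425),interpolation=cv2.INTER_CUBIC)
cv2.imwrite('pics/w4.png',np.hstack([w,k]))
E
```

```text
t 9.45 tcp bed mm [91.1  0.7 43.4] F bed x,y,z 3.3 1.8 11.3 open 0.163
q 2.2944662653799948 e -23.7915009636142 bar [71.74747629 40.02975327]
```

View pics/w4.png

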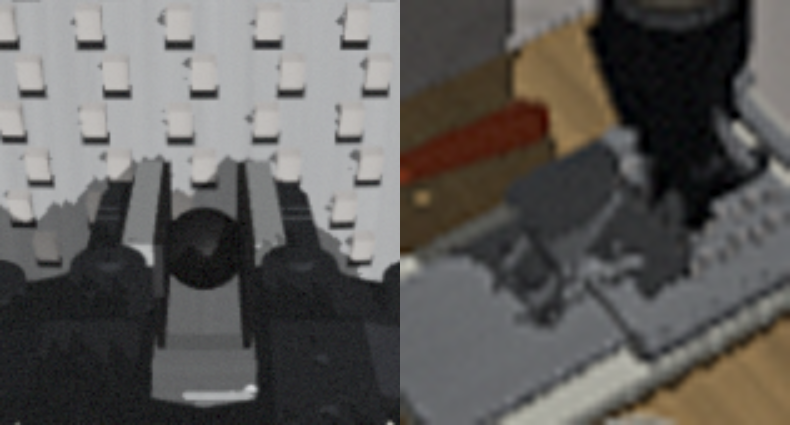

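Contact with the plate at TCP z 0.066 matches the model to within 1 mm. In the picture the ball is at (205,245), with the handle tipped below it. I'll raise slightly and pull back to hook.

Call:
drive_tool(steps=[[-0.25,0,0,0,0.1],[-0.25,0,0,0,0.1],[0,0,0.2,0,0.1],[0,0,0.2,0,0.1],[0,0,0.2,0,0.1],[0,0,0.2,0,0.1],[0.05,0,0.2,0,0.1],[0,0,0,0,0.1]])

```text
time: 10.35
eef_pos: [0.5598, -0.0338, 0.0658]
tcp_rot: [0.32, 0.633, -0.319, 0.629]
contact_force: [-1.3, 5.5, 0.1]
opening: 0.162
```

```bash
python3 now.py
```

```text
t 10.35 tcp bed mm [83.8  1.4 44.1] F bed x,y,z 5.2 -2.2 0.1 open 0.162
q 1.908947079651253 e -25.20111376949175 bar [63.88311146 41.20408851]
```

Call:
drive_tool(steps=[[-0.1,0,0.15,0,0.1],[0,0,0.15,0,0.1],[0,0,0.15,0,0.1],[0,0,0,0,0.1]])

```text
time: 10.75
eef_pos: [0.5627, -0.0378, 0.0671]
tcp_rot: [0.32, 0.632, -0.32, 0.629]
contact_force: [-0.4, 4.7, 0.5]
opening: 0.163
```

```bash
python3 now.py
```

```text
t 10.75 tcp bed mm [78.8  1.4 45.4] F bed x,y,z 4.1 -2.5 0.5 open 0.163
q 1.6537235236719205 e -24.427886834787017 bar [59.17527451 42.20868121]
```

Call:
drive_tool(steps=[[0,0,0.1,0,0.1],[0,0,0.1,0,0.1],[0,0,0,0,0.1]])

```text
time: 11.05
eef_pos: [0.5644, -0.04, 0.0677]
tcp_rot: [0.32, 0.632, -0.32, 0.63]
contact_force: [-1.0, 4.9, 1.1]
opening: 0.161
```

Call:
drive_tool(steps=[[0,0,0.1,0,0.1],[0,0,0.1,0,0.1],[0,0,0,0,0.1]])

```text
time: 11.35
eef_pos: [0.5653, -0.0413, 0.0676]
tcp_rot: [0.32, 0.632, -0.32, 0.63]
contact_force: [-2.3, 6.1, 0.8]
opening: 0.162
```

```bash
python3 now.py
```

```text
t 11.35 tcp bed mm [74.4  1.3 45.9] F bed x,y,z 6.3 -1.7 0.8 open 0.162
q 1.4252636643290746 e -23.40515634898922 bar [55.19697271 42.37064342]
```

Call:
drive_tool(steps=[[0,0,0,0,0.2],[0,0,0,0,0.4],[0,0,0,0,0.5],[0,0,0,0,0.5],[-0.5,0,0,0,0.5],[-1,0,0,0,0.5],[-1.5,0,0,0,0.5],[-1.5,0,0,0,0.5],[-1.5,0,0,0,0.5],[-1,0,0,0,0.5]])

```text
time: 12.35
eef_pos: [0.5673, -0.0424, 0.1411]
tcp_rot: [0.32, 0.63, -0.319, 0.632]
contact_force: [0.0, 0.1, 0.2]
opening: 0.498
```

```bash
python3 now.py
python3 - <<'E'
from h import *
c=cam('wrist');np.save('wrist5.npy',c,allow_pickle=True);im=cv2.cvtColor(c['frame'],cv2.COLOR_RGB2BGR)
w=cv2.resize(im[140:340,170:350],None,fx=2.2,fy=2.2)
sc=cam('scene');k=cv2.cvtColor(sc['frame'],cv2.COLOR_RGB2BGR)[180:230,205:260];k=cv2.resize(k,(390,440),interpolation=cv2.INTER_CUBIC)
cv2.imwrite('pics/w5.png',np.hstack([w,k]))
E
```

```text
t 12.35 tcp bed mm [ 72.4   0.4 119.4] F bed x,y,z 0.1 -0.1 0.2 open 0.498
q 2.445828801644948 e 31.079965764474014 bar [70.27590594 99.87645715]path.py:17: RuntimeWarning: The iteration is not making good progress, as measured by the 
 improvement from the last ten iterations.
  return fsolve(lambda v:ball(v[0],v[1])-[bx,bz],[2.2,-.2])
```

View pics/w5.png

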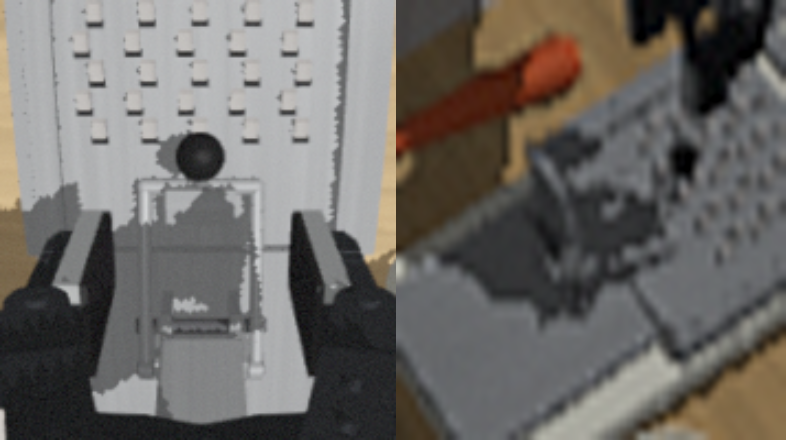

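The wrist view shows the loop down with the crossbar at row 183, just behind the keeper (row ~200), the ball at (200,157), and the handle standing below at (203,380). The hook looks right, so I'll shut the fingers and approach the handle face.

Run:
```python
from fit2 import *
p=np.load('p2.npy');c=ld('wrist5');a=p[3]
for n,u,v,z in(('ball',200,157,.064),('bar',200,184,.0424)):
    P=wplane(c,170+u/2.2,140+v/2.2,p[2]+z);d=P-p[:3];print(n,d[0]*np.cos(a)+d[1]*np.sin(a),-d[0]*np.sin(a)+d[1]*np.cos(a))
for q in (1.5,1.3,1.1,.9,.7,.5,.3,.15,.03):
    h=hend(q,.057)*100;print(q,'TCP x,z cm',(h+[1.1,0]).round(2))
```

```text
ball 0.07359903704128072 0.00014930150993709007
bar 0.05513839371114344 0.00016004120849691036
1.5 TCP x,z cm [ 1.3  10.73]
1.3 TCP x,z cm [ 0.15 10.65]
1.1 TCP x,z cm [-0.95 10.35]
0.9 TCP x,z cm [-1.97  9.84]
0.7 TCP x,z cm [-2.87  9.13]
0.5 TCP x,z cm [-3.61  8.26]
0.3 TCP x,z cm [-4.17  7.26]
0.15 TCP x,z cm [-4.45  6.45]
0.03 TCP x,z cm [-4.58  5.77]
```

Call:
drive_tool(steps=[[0,0,1.8,0,0],[0,0,1.8,0,0],[0.6,0,1.4,0,0],[0.6,0,0.4,0,0],[0,0,0,0,0],[0,0,0,0,0]], force=30)

```text
time: 13.05
eef_pos: [0.5976, -0.0856, 0.1251]
tcp_rot: [0.32, 0.632, -0.32, 0.63]
contact_force: [-0.7, -0.4, 0.3]
opening: -0.003
```

```bash
python3 now.py 2>/dev/null|head -1
```

```text
t 13.05 tcp bed mm [ 19.6   1.6 103.4] F bed x,y,z 0.1 0.8 0.3 open -0.003
```

Call:
drive_tool(steps=[[-0.35,0,0.3,0,0],[0,0,0.3,0,0],[0,0,0.2,0,0],[0,0,0,0,0]])

```text
time: 13.45
eef_pos: [0.6033, -0.0923, 0.1302]
tcp_rot: [0.32, 0.63, -0.32, 0.631]
contact_force: [-0.0, -0.1, -0.0]
opening: 0.001
```

Call:
drive_tool(steps=[[0,0,0.2,0,0],[0,0,0.2,0,0],[0,0,0,0,0]])

```text
time: 13.75
eef_pos: [0.6053, -0.0952, 0.1298]
tcp_rot: [0.32, 0.631, -0.32, 0.63]
contact_force: [0.6, 0.9, 0.7]
opening: 0.004
```

Call:
drive_tool(steps=[[0,0,0.2,0,0],[0,0,0.2,0,0],[0,0,0,0,0]])

```text
time: 14.05
eef_pos: [0.6077, -0.0985, 0.1294]
tcp_rot: [0.32, 0.631, -0.32, 0.63]
contact_force: [-0.0, 1.6, -0.9]
opening: 0.001
```

```bash
python3 now.py 2>/dev/null|head -1
```

```text
t 14.05 tcp bed mm [  3.2   1.2 107.7] F bed x,y,z 1.3 -0.9 -0.9 open 0.001
```

Call:
drive_tool(steps=[[0,0,0.2,0,0],[0,0,0.2,0,0],[0,0,0,0,0]])

```text
time: 14.35
eef_pos: [0.6101, -0.1021, 0.1296]
tcp_rot: [0.32, 0.631, -0.32, 0.631]
contact_force: [-1.0, 1.4, -0.3]
opening: -0.002
```

Call:
drive_tool(steps=[[0.05,0,0.25,0,0],[0.05,0,0.25,0,0],[0,0,0,0,0]])

```text
time: 14.65
eef_pos: [0.6131, -0.1062, 0.1286]
tcp_rot: [0.32, 0.631, -0.32, 0.631]
contact_force: [-0.8, 1.5, -0.3]
opening: -0.001
```

```bash
python3 now.py 2>/dev/null|head -1
```

```text
t 14.65 tcp bed mm [ -6.2   1.3 107. ] F bed x,y,z 1.7 -0.2 -0.3 open -0.001
```

Call:
drive_tool(steps=[[0.1,0,0.3,0,0],[0.1,0,0.3,0,0],[0.12,0,0.3,0,0],[0,0,0,0,0]])

```text
time: 15.05
eef_pos: [0.6185, -0.1134, 0.1253]
tcp_rot: [0.32, 0.631, -0.32, 0.631]
contact_force: [-1.7, 1.3, 0.0]
opening: 0.0
```

Call:
drive_tool(steps=[[0.14,0,0.3,0,0],[0.16,0,0.3,0,0],[0.18,0,0.3,0,0],[0,0,0,0,0]])

```text
time: 15.45
eef_pos: [0.624, -0.1208, 0.1206]
tcp_rot: [0.32, 0.63, -0.32, 0.631]
contact_force: [-2.7, 2.7, -0.2]
opening: -0.001
```

```bash
python3 now.py 2>/dev/null|head -1
```

```text
t 15.45 tcp bed mm [-24.4   1.2  98.9] F bed x,y,z 3.8 0.5 -0.2 open -0.001
```

Call:
drive_tool(steps=[[0.18,0,0.22,0,0],[0.18,0,0.22,0,0],[0.21,0,0.2,0,0],[0.21,0,0.2,0,0],[0,0,0,0,0]])

```text
time: 15.95
eef_pos: [0.6293, -0.1278, 0.1131]
tcp_rot: [0.32, 0.63, -0.32, 0.631]
contact_force: [-1.2, 2.1, -0.1]
opening: 0.002
```

Call:
drive_tool(steps=[[0.23,0,0.17,0,0],[0.23,0,0.17,0,0],[0.25,0,0.15,0,0],[0,0,0,0,0]])

```text
time: 16.35
eef_pos: [0.6324, -0.132, 0.1062]
tcp_rot: [0.32, 0.63, -0.32, 0.632]
contact_force: [0.2, -0.3, 1.1]
opening: 0.001
```

```bash
python3 now.py 2>/dev/null|head -1
```

```text
t 16.35 tcp bed mm [-38.4   1.1  84.5] F bed x,y,z -0.3 -0.0 1.1 open 0.001
```

```bash
cat > bl.py <<'E'
from fit2 import *
p=np.load('p2.npy');a=p[3]
c=cam('wrist');g=c['frame'].max(2)
u,v=wproj(c,B(p,.070,0,.065));print('pred for x=70',u,v)
m=(g<45).astype(np.uint8);n,l,s_,ce=cv2.connectedComponentsWithStats(m)
for i in range(1,n):
    if 60<s_[i,4]<2500:
        P=wplane(c,*ce[i],p[2]+.064);d=P-p[:3];print(s_[i],ce[i].round(1),'bed',(1e3*(d[0]*np.cos(a)+d[1]*np.sin(a))).round(1),(1e3*(-d[0]*np.sin(a)+d[1]*np.cos(a))).round(1))
cv2.imwrite('pics/last.png',cv2.resize(cv2.cvtColor(c['frame'],cv2.COLOR_RGB2BGR)[60:360,130:390],None,fx=2,fy=2))
E
python3 bl.py
```

```text
pred for x=70 262.3371866287025 43.66815309844728
[247  35  29  29 554] [261.1  49.3] bed 67.0 0.7
[258 235   7  34 171] [261.1 251.8] bed -50.8 0.8
[277 245  12   8  74] [281.7 248.8] bed -48.8 -11.8
```

The ball is at bed x = 67, which puts the crossbar at about 52 mm, so the plate is drawn home and the low force fits being near centre. I'll continue over centre.

Call:
drive_tool(steps=[[0.25,0,0.15,0,0],[0.25,0,0.13,0,0],[0.25,0,0.12,0,0],[0.25,0,0.1,0,0],[0.25,0,0.08,0,0],[0,0,0,0,0]])

```text
time: 17.0
eef_pos: [0.6346, -0.1356, 0.0925]
tcp_rot: [0.32, 0.631, -0.32, 0.63]
contact_force: [0.0, 0.9, 0.9]
opening: 0.001
```

Call:
drive_tool(steps=[[0.25,0,0.05,0,0],[0.25,0,0.05,0,0],[0.2,0,0.05,0,0],[0,0,0,0,0]])

```text
time: 17.4
eef_pos: [0.6352, -0.1366, 0.0853]
tcp_rot: [0.32, 0.632, -0.32, 0.63]
contact_force: [-0.4, -0.1, -1.0]
opening: -0.002
```

```bash
python3 now.py 2>/dev/null|head -1
```

```text
t 17.4 tcp bed mm [-43.7   1.6  63.7] F bed x,y,z 0.1 0.4 -1.0 open -0.002
```

Call:
drive_tool(steps=[[0.2,0,0,0,0],[0.2,0,0,0,0],[0.1,0,0,0,0],[0,0,0,0,0]])

```text
time: 17.8
eef_pos: [0.6356, -0.1368, 0.081]
tcp_rot: [0.32, 0.631, -0.32, 0.63]
contact_force: [-0.2, 0.4, 0.3]
opening: -0.003
```

Call:
drive_tool(steps=[[0.1,0,0,0,0],[0,0,0,0,0]])

```text
time: 18.0
eef_pos: [0.636, -0.137, 0.0807]
tcp_rot: [0.32, 0.631, -0.32, 0.631]
contact_force: [-0.4, 0.6, 0.5]
opening: -0.004
```

Call:
drive_tool(steps=[[0.1,0,0,0,0],[0,0,0,0,0]])

```text
time: 18.2
eef_pos: [0.636, -0.137, 0.0805]
tcp_rot: [0.32, 0.631, -0.32, 0.631]
contact_force: [-2.3, 0.7, 5.4]
opening: 0.004
```

Call:
drive_tool(steps=[[0.05,0,0,0,0],[0,0,0,0,0]])

```text
time: 18.4
eef_pos: [0.6361, -0.137, 0.0806]
tcp_rot: [0.32, 0.631, -0.32, 0.631]
contact_force: [-2.0, 1.6, 6.2]
opening: 0.001
```

Call:
drive_tool(steps=[[0.05,0,0,0,0],[0,0,0,0,0]])

```text
time: 18.6
eef_pos: [0.6361, -0.137, 0.0805]
tcp_rot: [0.32, 0.631, -0.32, 0.631]
contact_force: [-4.2, 1.7, 8.9]
opening: -0.002
```

Call:
drive_tool(steps=[[0.05,0,0,0,0],[0,0,0,0,0]])

```text
time: 18.8
eef_pos: [0.6361, -0.137, 0.0805]
tcp_rot: [0.319, 0.631, -0.32, 0.631]
contact_force: [-4.2, 1.4, 10.1]
opening: -0.0
```

Call:
drive_tool(steps=[[0,0,0,0,0],[0,0,0,0,0],[0,0,0,0,0],[0,0,0,0,0],[0,0,0,0,0]])

```text
time: 19.3
eef_pos: [0.6361, -0.137, 0.0805]
tcp_rot: [0.319, 0.631, -0.32, 0.631]
contact_force: [-4.6, 1.7, 9.9]
opening: 0.001
```

```bash
python3 now.py 2>/dev/null|head -1
```

```text
t 19.3 tcp bed mm [-44.6   1.1  58.8] F bed x,y,z 4.1 2.7 9.9 open 0.001
```

Call:
drive_tool(steps=[[-0.2,0,-0.1,0,0],[-1,0,0,0,0],[-2,0,0,0,0],[-2,0,-1,0,0],[-2,0,-2,0,0],[-2,0,-2,0,0],[0,0,-2,0,0],[0,0,-2,0,0],[0,0,0,0,0],[0,0,0,0,0]])

```text
time: 20.3
eef_pos: [0.5822, -0.0636, 0.1702]
tcp_rot: [0.319, 0.631, -0.319, 0.631]
contact_force: [-0.6, -0.3, 0.5]
opening: 0.003
```

```bash
python3 now.py 2>/dev/null|head -1; python3 bl.py
```

```text
t 20.3 tcp bed mm [ 46.4   1.  148.5] F bed x,y,z 0.1 0.6 0.5 open 0.003
pred for x=70 262.01671773928814 171.79852422556422
[252 172  19  19 253] [261.  181.2] bed 62.2 0.8
[277 244  12  13 102] [281.9 250.2] bed 1.4 -17.0
```

View pics/last.png

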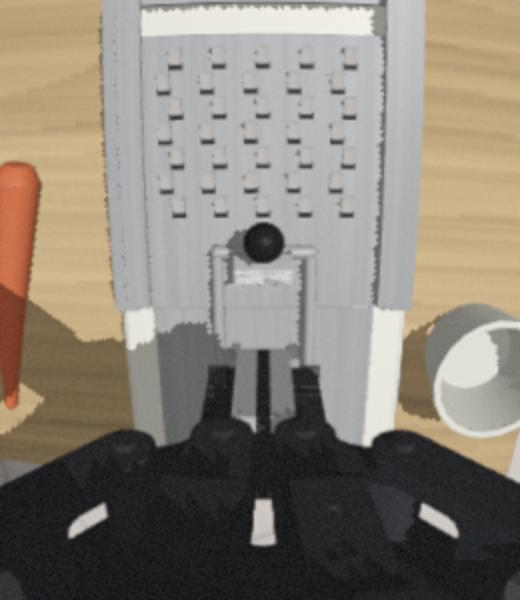

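Last view: crossbar behind the keeper at row 250, ball at (263,242), no gap left at the end stop, and the handle hidden by the fingers. The ball's position (62 mm) fits e ≈ -3.5°, i.e. a flat lever. I'll back off and take one last look at the lever.

Call:
drive_tool(steps=[[-2,0,-2,0,0],[-2,0,-2,0,0],[-2,0,-2,0,0],[-2,0,-2,0,0],[-2,0,-2,0,0],[0,0,0,0,0],[0,0,0,0,0]])

```text
time: 21.05
eef_pos: [0.5236, 0.0164, 0.2702]
tcp_rot: [0.32, 0.63, -0.32, 0.631]
contact_force: [-0.3, 0.0, 0.3]
opening: -0.001
```

```bash
python3 bl.py
python3 - <<'E'
from fit2 import *
p=np.load('p2.npy');c=cam('wrist');im=cv2.cvtColor(c['frame'],cv2.COLOR_RGB2BGR)
x0,y0=190,130;k=3
w=cv2.resize(im[y0:y0+190,x0:x0+140],None,fx=k,fy=k,interpolation=cv2.INTER_CUBIC)
for q,col in((0,(0,255,0)),(.2,(0,0,255)),(.4,(255,0,0))):
    h=hend(q);P=B(p,h[0],0.025,h[1]);u,v=wproj(c,P);cv2.circle(w,(int((u-x0)*k),int((v-y0)*k)),2,col,-1)
sc=cam('scene');m=cv2.cvtColor(sc['frame'],cv2.COLOR_RGB2BGR)[185:240,195:255];m=cv2.resize(m,(370,570),interpolation=cv2.INTER_CUBIC)
cv2.imwrite('pics/fin.png',np.hstack([w,m]))
E
```

```text
pred for x=70 261.5620855365819 234.38077594707522
[   0    0   39   40 1174] [15.3 16.5] bed 384.1 348.6
[42  0 19 30 63] [51.3 14. ] bed 366.6 274.0
[21 31 23 43 84] [32.  51.5] bed 320.7 307.4
[498  40  14  77 795] [505.7  76.5] bed 290.6 -339.1
[276 245  13   8  84] [281.9 248.7] bed 49.8 -25.0
```

View pics/fin.png

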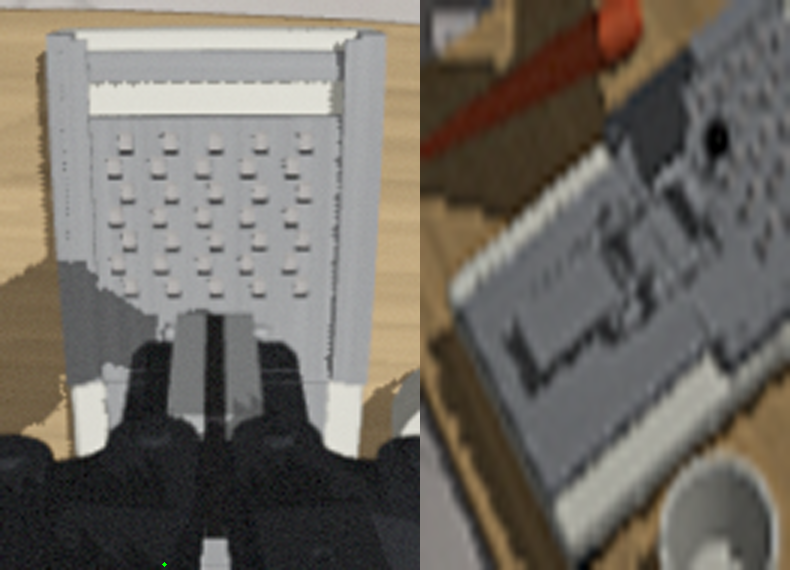

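The scene view shows the handle lying flat on the base at (560,310), with the loop over the keeper and the ball at (717,140). The wrist half is mostly hidden by the fingers, but no gap shows at the stop. I'll hand in.

```bash
python3 -c "
from h import *
print(sign_off())"
```

```text
the job is handed in; nothing more can be done
None
```

The job is handed in after about 21 s of robot time: the loop is hooked behind the keeper, the lever lies flat and the plate looks drawn home. No verdict came back, so this rests on my own checks.

- **Hooking:** I gripped the ball and tipped the lever towards the plate. I lowered the crossbar beyond the lip until it touched the plate at about 11 N, raised it slightly and pulled it in under the lip. The camera then put the crossbar at bed x = 55 mm, where I reckoned the keeper's throat to be.
- **Closing:** With shut fingers I swung the handle over, with at most about 4 N. I then pressed it on its stop at about 10 N vertical (about 11 N in all) for about 0.5 s and backed off.
- **Last checks:**
  - The ball's position fits a flat lever with the plate home.
  - The scene picture shows the handle flat and the crossbar at the keeper.
  - No gap shows at the end stop, and the carrot and ramekin look unmoved.
- **Disagreements and gaps:**
  - The handle's stop was felt about 3 mm higher than my fitted bed height predicted. The fit is only good to about 2 mm, and the stop was rigid.
  - About 4 N of sideways force was present while pressing, which I took to be friction.
  - In the last wrist picture the fingers hid the lever and the ball, so that check rests on the scene camera alone.
  - I could not measure the loop's pull on the keeper directly.

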